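# Load a burnishing wheel in the indexing fixture and hold it at the third stop

### The arm

A 6-joint arm with a two-finger parallel gripper is mounted at the origin on a cart in front of the work surface, level with it; the furniture and walls round the work are solid. World frame = base frame: x ahead of the robot, y to its left, z up, the work surface at z = 0. Lengths are in mm, angles in rad, forces in N, time in s.
With the tool pointing down it reaches from about 325 to 750 mm from the base axis. Payload 7.6 kg.
Tool frame: the origin (TCP) lies between the finger pads; the fingertips stand 22 mm ahead of it and the grasp point (between the pads) lies 3 mm ahead of it (bot.tips_ahead is the distance from the TCP to the fingertips, in mm); z points along the fingers, y is the line along which they close (so a half turn about z gives the same grasp; the last joint's range is limited). The gripper opens to 85 mm and grips with 20 to 120 N. Pads are 22 mm wide; open, the fingers measure 114 mm over their backs; the gripper's body (76 mm by 85 mm) begins 54 mm behind the grasp point. The pads swing forward as they close: fully open they stand 13 mm farther back than shut.
Start: joints at [-1.277, 0.052, 1.401, -0, 1.689, -0.07], TCP at [186.835, -490.649, 253.323] pointing down, gripper open.
Joint ranges: [-2.9, 2.9], [-0.91, 2.17], [0.12, 2.37], [-1.06, 4.2], [0.26, 2.73], [-2.93, 2.93]. Speed limits (rad/s): [2.57, 2.57, 3.01, 3.14, 3.14, 3.14].

### API

Orientations are given as a rotation vector (axis times angle).
In Python, from station import bot, eyes gives the robot as it stands. The module is installed in compiled form; this text tells all that it offers.
- The arm moves only by the shell command python3 -m inch 'ROWS' [FORCE]. ROWS is text: rows parted by semicolons, each of 7 numbers parted by spaces: the gripper's target within -1 to 1 (shut at 1, half-way at 0, fully open at -1), then the shift along the world's x, y, z normalised to -1 to 1, where 1 is 0.4 m, then the turn, a rotation vector about the world's x, y, z normalised to -1 to 1, where 1 is 360 degrees. A call has 1 to 10 rows; each row is the pose to reach, as a shift and turn from the pose commanded when the call began, turning the shorter way round; what a row does not reach only later rows make up. A row lasts 1/12 s, in which the tool goes at most 41.7 mm and 7.16 degrees, less where a joint would pass 70% of its speed; a pose out of reach is approached as far as the arm can. A call with a number of a shift or a turn outside -1 to 1 is refused whole. A call with a gripper value outside its range is refused whole. The fingers move at their own pace and stop on an object; FORCE is the grip in N (left out, the last holds). Time passes only in rows, so rows that repeat a pose let the fingers close. It gives the time, the measured TCP pose, the force, the opening and the grip force at its end, in the units of the state.
- bot.state(): the state, without advancing time (a new reading comes with each control period).
- eyes.read_camera(name): name is "scene" or "top" or "wrist"; returns the picture (480x640x3 uint8, blue, green, red); there is no depth.
- eyes.calibration(name): a dict with "fx", "fy", "cx", "cy" (pixels), "extrinsics" (4x4, takes a point from world to camera coordinates); the wrist camera has in their place "hand_eye" (4x4, takes a point from camera to tool coordinates, whose origin is the TCP and whose axes are the flange's). Camera axes: x right, y down, z forward; pixel columns grow to the right and rows downward; lengths in mm; the calibration is good to about 2 mm. The wrist camera is an equidistant fisheye: a pixel r from the principal point sees the ray r / f radians off the axis. A picture is of the moment at which its call begins: read the wrist's pose just before it. calibration takes no time and is no camera call.
- bot.close_job(): hands the job in; it is judged then, once.
The state is a dict: "time": time; "joint_positions": joint angles; "joint_velocities": joint speeds; "tau": joint torques, N m; "tcp_pos": TCP position; "tcp_rot": TCP orientation; "ft_force": force on the tool from outside, world axes, zero at the start; "torque": the same for the moment, N m; "finger_gap": finger opening in mm; "finger_force": force on a finger pad.
Only numpy, scipy, OpenCV 4.12 (cv2) and the standard library are available. Lean on these libraries where they do the work, as an engineer would, in place of code of your own. Each camera call takes 0.05 s, during which the arm holds its last target. There are 200 camera calls.

### The job

Load the three parts of an edge-burnishing wheel flat on one another between the jaws of the indexing fixture's nest - first the tall grooved wooden drum, on it the steel spacer, on top the wooden cap disc with the rounded edge up - setting each down gently rather than dropping it. Then take the bar knob and turn it clockwise, seen from above, by three clicks from where it stands - every third stop is the place of the next screw - without running past the third stop, and finish gripping the knob still at that stop, so that I can mark the hole with the awl; leave the other things on the table alone.

Things in the scene. Friction and masses are not known exactly. Their poses are not given: they have to be found in the camera images.
- fixture: indexing fixture that stands firm on the table and cannot be pushed away: a grey housing 108 (x) by 248 (y) mm, its top 32 mm above the table. Origin: centre of its underside, on the table. Its y axis runs along the housing from the knob (at y = -48 mm) to the nest (at y = +58 mm); a belt inside turns the nest together with the knob, by the same angle and in the same sense.
- nest_floor (a point): centre of the nest's flat floor, 42 mm above the table: a steel plate 84 mm across with two curved jaws, inner diameter 52.5 mm with a flared mouth, 34 mm high above the floor, 8 mm thick. The jaws stand at this frame's +y and -y; between them, towards +x and -x, are open gaps about 40 mm wide for the fingers. The frame turns with the nest; at the start it is parallel to the fixture's.
- wheel_drum: wooden drum with two grooves round its rim, 50 mm across and 18 mm high, standing on the table. Origin: centre of its underside, z up. Seated, its underside is on the nest floor.
- spacer: flat dark steel disc, 50 mm across, 10 mm thick, with square edges, lying on the table. Origin: centre of its underside, z up. Seated, its underside is 18 mm above the nest floor.
- cap_disc: wooden disc, 50 mm across, 16 mm thick, with a rounded top edge (the lower 10 mm of its rim is straight), lying on the table right way up. Origin: centre of its underside, z up. Seated, its underside is 28 mm above the nest floor.
- index_knob (a joint): angle of the indexing knob, rad: 0 at the start, growing clockwise seen from above. A sprung ball drops between the 18 pins of its wheel, one stop every 20 degrees (0.349 rad): the knob pushes back with up to 0.35 N m, hardest on just leaving a stop, fading to none halfway, then pulls itself into the next stop. Third stop: 1.047 rad. More stops lie beyond it.
- knob_grip (a point): point on the knob's vertical axis, 74 mm above the table and 12 mm below the top of its bar grip. The bar is 16 mm wide (along this frame's x), 56 mm long (along its y) and 30 mm high (from 56 to 86 mm above the table); below it, from 47 mm down, is the pin wheel, 74 mm across. The frame turns with the knob; at the start it is parallel to the fixture's.
- scratch_awl: scratch awl lying behind the fixture, 142 mm long; a bystander. Origin: centre of its underside.
- rivet_jar: small glass jar of rivets, 47 mm across, 50 mm high; a bystander. Origin: centre of its underside.
- edge_slicker: turned wooden edge slicker standing upright, 28 mm across, 69 mm high; a bystander. Origin: centre of its underside.
There are look-alikes about, which are no part of the job. Leave any green or red look-alike of the cap_disc alone.

How it is judged:
By the outcome, as a careful person would: the job done as asked, in the order asked, and still so for the second after the job is handed in, while the arm keeps its last pose, push and grip.
It also fails if it takes over 72 s, if anything falls off the work surface, if the arm or the gripper's body presses on something with over 40 N, if the wrist force passes 120 N, or if a joint passes its speed limit or range.

## Working session

There is one attempt and no reset: what is moved stays moved. The work goes in short steps, Python scripts to look and compute and a shell command to move; the robot and the scene stay as the last step left them, time stands still between calls to the robot, and variables do not carry over. Pictures are saved under pics/ and viewed, at most 13 in all, crops included, and the job is handed in when it is done.

```bash
mkdir -p pics
python3 - <<'E'
from station import bot, eyes
import cv2
s=bot.state(); print(s)
for n in("top","scene"):
    cv2.imwrite(f"pics/{n}0.png",eyes.read_camera(n)); print(n,eyes.calibration(n))
print(eyes.calibration("wrist"), bot.tips_ahead)
E
```

```text
{'time': 0.0, 'joint_positions': array([-1.27728725e+00,  5.27908764e-02,  1.40173417e+00,  2.39353412e-05,
        1.68864403e+00, -7.03033544e-02]), 'joint_velocities': array([-0.00034368, -0.00209199, -0.00029957,  0.00110941,  0.00106242,
       -0.00123012]), 'tau': array([ 2.63245947e-04, -3.81668043e+01, -3.60188842e+01, -1.28544139e-05,
        6.18511243e-03, -1.25341239e-05]), 'tcp_pos': array([ 186.75969459, -490.35711041,  252.49166859]), 'tcp_rot': array([-3.08821420e+00, -5.68049199e-01,  2.38555674e-04]), 'ft_force': array([0.22250597, 0.69471277, 0.11707166]), 'torque': array([ 0.03411644, -0.01063248, -0.03250889]), 'finger_force': 0.0, 'finger_gap': 84.92012848212543}
top {'fx': 433.6620831255858, 'fy': 433.6620831255858, 'cx': 318.67801784309137, 'cy': 244.7166494614338, 'extrinsics': array([[ 2.53195217e-02, -9.99671636e-01,  3.94230500e-03,
        -9.09450479e+01],
       [-9.75837361e-01, -2.55715989e-02, -2.16996633e-01,
         5.97700744e+02],
       [ 2.17026190e-01,  1.64720244e-03, -9.76164392e-01,
         9.96384792e+02],
       [ 0.00000000e+00,  0.00
[... 283 characters left out ...]
9e-01, -3.60186889e-01, -8.84754328e-01,
         2.28710264e+02],
       [ 5.96087104e-01,  6.54156721e-01, -4.65574000e-01,
         1.28106805e+03],
       [ 0.00000000e+00,  0.00000000e+00,  0.00000000e+00,
         1.00000000e+00]])}
{'fx': 371.64829954431775, 'fy': 371.64829954431775, 'cx': 321.0148230050791, 'cy': 235.2376748028364, 'hand_eye': array([[-8.03269131e-04, -9.54904418e-01, -2.96912288e-01,
         7.67585475e+01],
       [ 9.99999588e-01, -8.92618096e-04,  1.65355782e-04,
         1.30286402e+00],
       [-4.22928248e-04, -2.96912032e-01,  9.54904742e-01,
        -1.20932911e+02],
       [ 0.00000000e+00,  0.00000000e+00,  0.00000000e+00,
         1.00000000e+00]])} 22.0
```

View pics/top0.png

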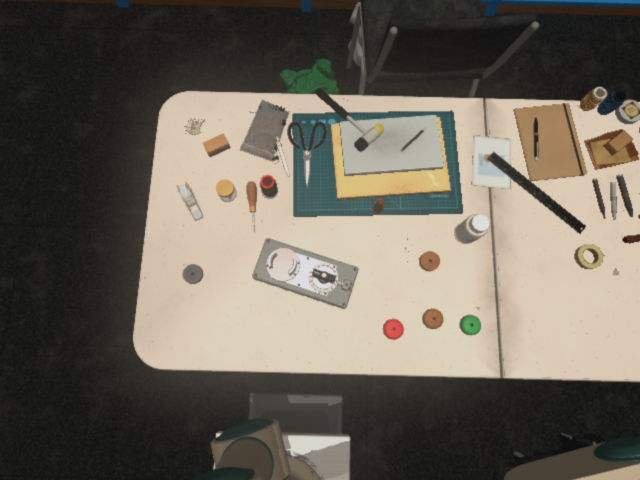

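View pics/scene0.png

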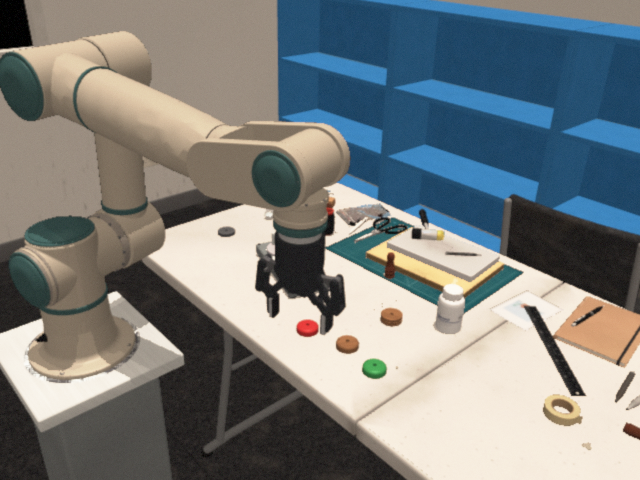

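The top view shows the fixture at about (305,273), tilted, with the nest at (283,263) and the knob at (323,277). The spacer is the dark disc at (193,274). The two brown discs at (430,261) and (433,318) are the drum and cap candidates, and the red (394,329) and green (471,325) ones are look-alikes. I'll enlarge the brown discs to tell them apart.

Run:
```python
from station import bot, eyes
import cv2, numpy as np
t=cv2.imread("pics/top0.png"); s=cv2.imread("pics/scene0.png")
S=bot.state(); w=eyes.read_camera("wrist"); cv2.imwrite("pics/w0.png",w); print(S['tcp_pos'],S['tcp_rot'])
a=cv2.resize(t[235:345,375:490],(400,300),interpolation=cv2.INTER_CUBIC)
b=cv2.resize(s[295:395,285:420],(400,300),interpolation=cv2.INTER_CUBIC)
c=cv2.resize(w,(400,300)); d=cv2.resize(t[230:315,170:370],(400,300),interpolation=cv2.INTER_CUBIC)
cv2.imwrite("pics/m0.png",np.vstack([np.hstack([a,b]),np.hstack([c,d])]))
```

```text
[ 186.7633365  -490.4164734   252.55970132] [-3.08842425e+00 -5.68085928e-01  2.77399768e-04]
```

View pics/m0.png

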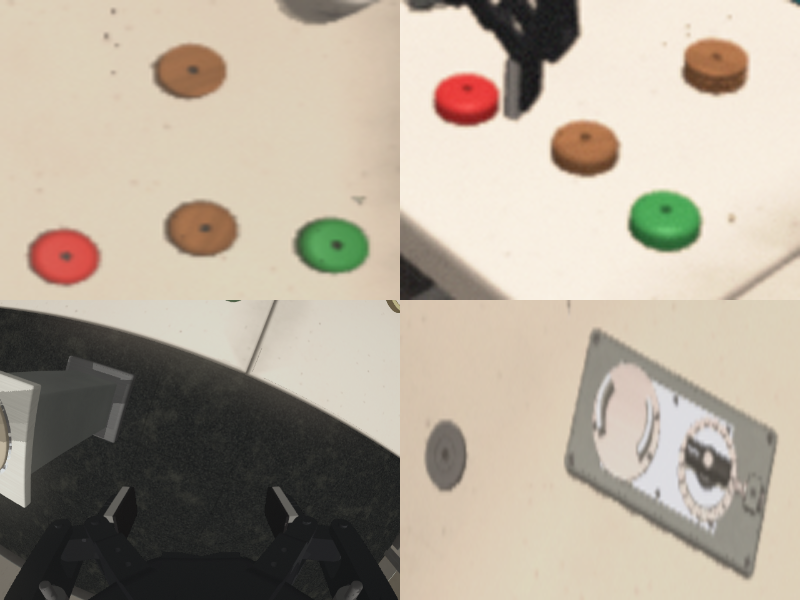

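The upper-left disc at (430,261) has grooves, so it is the drum. The brown disc at (433,318) has a plain wall and a rounded top edge, so it is the cap. The dark disc at (193,274) is the spacer. Red and green are decoys. Next I'll measure them.

```bash
cat > h.py <<'E'
from station import bot, eyes
import cv2, numpy as np
from scipy.optimize import least_squares
from scipy.spatial.transform import Rotation as R
def proj(n,P):
    c=eyes.calibration(n); E=c["extrinsics"]; Q=np.atleast_2d(P)@E[:3,:3].T+E[:3,3]
    return np.c_[c["fx"]*Q[:,0]/Q[:,2]+c["cx"],c["fy"]*Q[:,1]/Q[:,2]+c["cy"]]
def unproj(n,uv,z):
    c=eyes.calibration(n);E=c["extrinsics"]; d=E[:3,:3].T@[(uv[0]-c["cx"])/c["fx"],(uv[1]-c["cy"])/c["fy"],1]
    o=-E[:3,:3].T@E[:3,3]; return o+d*(z-o[2])/d[2]
def wray(uv,S):   # origin, direction in world for wrist pixel
    c=eyes.calibration("wrist"); H=c["hand_eye"]; x,y=(uv[0]-c["cx"])/c["fx"],(uv[1]-c["cy"])/c["fy"]
    r=np.hypot(x,y)+1e-9; d=np.array([np.sin(r)*x/r,np.sin(r)*y/r,np.cos(r)])
    W=R.from_rotvec(S["tcp_rot"]).as_matrix(); return S["tcp_pos"]+W@H[:3,3], W@H[:3,:3]@d
def wpt(uv,S,z):
    o,d=wray(uv,S); return o+d*(z-o[2])/d[2]
def wproj(P,S):
    c=eyes.calibration("wrist"); H=c["hand_eye"];W=R.from_rotvec(S["tcp_rot"]).as_matrix()
    Q=((np.atleast_2d(P)-S["tcp_pos"])@W-H[:3,3])@H[:3,:3]
    rho=np.hypot(Q[:,0],Q[:,1]);th=np.arctan2(rho,Q[:,2])
    return np.c_[c["cx"]+c["fx"]*th*Q[:,0]/rho,c["cy"]+c["fy"]*th*Q[:,1]/rho]
T=np.linspace(0,2*np.pi,48,endpoint=False); CI=np.c_[np.cos(T),np.sin(T)]
def hullfit(f,mask,shape,p0):  # match centroid (and axis) of silhouette
    m=cv2.moments(mask,True); g=np.array([m["m10"],m["m01"]])/m["m00"]
    def cen(p):
        h=cv2.convexHull(f(shape(p)).astype(np.float32)); q=cv2.moments(h)
        return np.array([q["m10"],q["m01"]])/q["m00"], q["m00"]
    r=least_squares(lambda p:cen(p)[0]-g,p0); return r.x,m["m00"],cen(r.x)[1]
def cyl(h,r=25): return lambda p: np.r_[np.c_[p[0]+r*CI[:,0],p[1]+r*CI[:,1],0*T],np.c_[p[0]+r*CI[:,0],p[1]+r*CI[:,1],0*T+h]]
def blob(mask,seed):
    n,l=cv2.connectedComponents(mask.astype(np.uint8)); return (l==l[seed[1],seed[0]]).astype(np.uint8)
E
python3 - <<'E'
from h import *
t=cv2.imread("pics/top0.png").astype(int); hsv=cv2.cvtColor(t.astype(np.uint8),cv2.COLOR_BGR2HSV)
for n,(u,v),h in(("drum",(425,263),18),("cap",(428,321),16),("spacer",(187,271),10)):
    bg=np.array([190,205,215]); 
    win=np.zeros(t.shape[:2],bool); win[v-20:v+20,u-20:u+25]=1
    m=(t[:,:,0]<140)&win
    m=cv2.morphologyEx(blob(m,(u,v)),cv2.MORPH_CLOSE,np.ones((5,5),np.uint8))
    p,a,b=hullfit(lambda P:proj("top",P),m,cyl(h),unproj("top",(u,v),0)[:2]); print(n,p.round(1),"area",a,b,np.hypot(*p))
# fixture: four top corners, rough
C=[unproj("top",q,32)[:2] for q in((267.5,238.5),(358.5,267.4),(345,308.5),(254,277.3))]
print(np.round(C,1),[np.linalg.norm(C[i]-C[i-1]).round(1) for i in range(4)])
for q,z in (((283,263),42),((323,277),86)): print(unproj("top",q,z).round(1))
E
```

```text
drum [ 578.  -357.9] area 341.0 335.6030674877111 679.8028242562875
cap [ 432.1 -363.3] area 352.0 353.39787794929 564.4914750130646
spacer [529.5 244.2] area 325.0 323.0689110136591 583.1365656600383
[[ 620.1   54.7]
 [ 551.9 -176.5]
 [ 449.  -144. ]
 [ 520.2   83.2]] [np.float64(103.9), np.float64(241.1), np.float64(107.9), np.float64(238.0)]
[556.4  11.8  42. ]
[517.5 -87.7  86. ]
```

The sizes and areas match: the drum is at (578,-358), the cap at (432,-363) and the spacer at (529.5,244). The fixture is yawed about -17°. I'll look at it from above with the wrist camera, tool y set to -17° for the nest gaps.

```bash
python3 -m inch '-1 0.5 0.75 0.12 0 0 0.145;-1 0.5 0.75 0.12 0 0 0.145;-1 0.5 0.75 0.12 0 0 0.145;-1 0.5 0.75 0.12 0 0 0.145;-1 0.5 0.75 0.12 0 0 0.145;-1 0.5 0.75 0.12 0 0 0.145;-1 0.5 0.75 0.12 0 0 0.145;-1 0.5 0.75 0.12 0 0 0.145;-1 0.5 0.75 0.12 0 0 0.145;-1 0.5 0.75 0.12 0 0 0.145'
python3 -m inch '-1 0.41 0.49 0 0 0 0;-1 0.41 0.49 0 0 0 0;-1 0.41 0.49 0 0 0 0;-1 0.41 0.49 0 0 0 0;-1 0.41 0.49 0 0 0 0;-1 0.41 0.49 0 0 0 0;-1 0.41 0.49 0 0 0 0;-1 0.41 0.49 0 0 0 0;-1 0.41 0.49 0 0 0 0;-1 0.41 0.49 0 0 0 0'
python3 - <<'E'
from h import *
import json
S=bot.state(); w=eyes.read_camera("wrist"); cv2.imwrite("pics/w1.png",w)
print(S['tcp_pos'],S['tcp_rot'],S['ft_force'],S['joint_positions'])
json.dump({k:list(S[k]) for k in('tcp_pos','tcp_rot')},open("s1.json","w"))
E
```

```text
time: 0.98
tcp_pos: [389.0, -186.8, 302.2]
tcp_rot: [2.518, 1.877, 0.003]
ft_force: [0.9, 0.7, -0.1]
finger_gap: 85.8
finger_force: 0.0
time: 1.82
tcp_pos: [550.3, 4.1, 301.5]
tcp_rot: [2.526, 1.868, -0.0]
ft_force: [-0.6, -0.1, 0.1]
finger_gap: 85.7
finger_force: 0.0
[550.34722561   4.11557721 301.49397716] [ 2.52566933e+00  1.86763647e+00 -1.80747927e-04] [-0.62493397 -0.08155238  0.12198573] [-5.94388130e-02  1.18137797e-01  1.23580883e+00 -3.92306612e-04
  1.78747579e+00  2.37827942e-01]
```

View pics/w1.png

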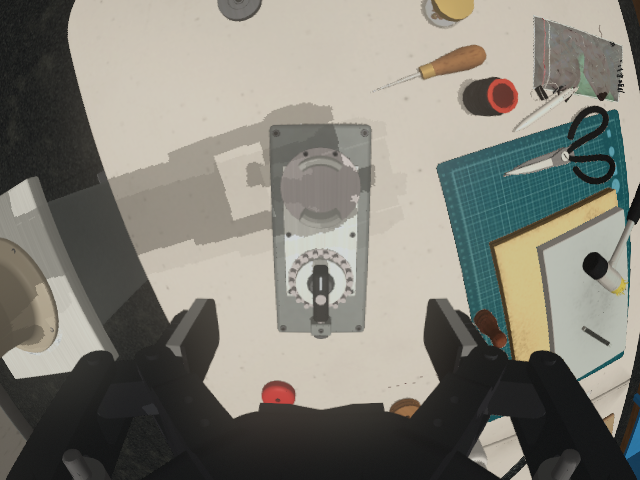

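The wrist view shows the fixture upright in the picture. Its top corners are at (271,126), (371,125), (364,331) and (277,331). The nest plate is centred near (320,187), the knob near (320,285). I'll fit the pose from a zoomed crop.

```bash
cat > fit.py <<'E'
from h import *
import json
def fx(p,pts):
    c,s=np.cos(p[2]),np.sin(p[2]); P=np.array(pts,float); return np.c_[p[0]+c*P[:,0]-s*P[:,1],p[1]+s*P[:,0]+c*P[:,1],P[:,2]]
COR=[(-54,124,32),(54,124,32),(54,-124,32),(-54,-124,32)]
E
python3 - <<'E'
from fit import *
S={k:np.array(v) for k,v in json.load(open("s1.json")).items()}
uv=np.array([(271,126),(371,125),(364,331),(277,331)],float)
w=cv2.imread("pics/w1.png")
r=least_squares(lambda p:(wproj(fx(p,COR),S)-uv).ravel(),[535,-46,-.29]); p=r.x
print(p,r.fun.reshape(-1,2).round(1), fx(p,[(0,58,42),(0,-48,86)]).round(1))
print("tool y angle",np.degrees(np.arctan2(*R.from_rotvec(S['tcp_rot']).as_matrix()[[1,0],1])),"fixture yaw",np.degrees(p[2]))
v=cv2.resize(w[110:345,250:390],None,fx=3,fy=2.5,interpolation=cv2.INTER_CUBIC); k=np.array([3,2.5]);o=np.array([250,110])
def dr(pts,col): 
    q=((wproj(pts,S)-o)*k).astype(np.int32); cv2.polylines(v,[q],True,col,1)
dr(fx(p,COR),(0,0,255))
dr(fx(p,[(42*a,58+42*b,42) for a,b in CI]),(0,255,0)); dr(fx(p,[(37*a,-48+37*b,47) for a,b in CI]),(0,255,0))
dr(fx(p,[(a,-48+b,86) for a,b in((-8,-28),(8,-28),(8,28),(-8,28))]),(255,0,0))
dr(fx(p,[(26*a,58+26*b,76) for a,b in CI]),(255,0,255))
cv2.imwrite("pics/v1.png",v)
E
```

```text
[ 5.37210281e+02 -4.30549895e+01 -2.99332875e-01] [[-2.  -2. ]
 [ 1.7 -0.9]
 [ 0.3  2.2]
 [-0.   2.1]] [[554.3  12.4  42. ]
 [523.1 -88.9  86. ]]
tool y angle -17.036962288076875 fixture yaw -17.150510410205353
```

View pics/v1.png

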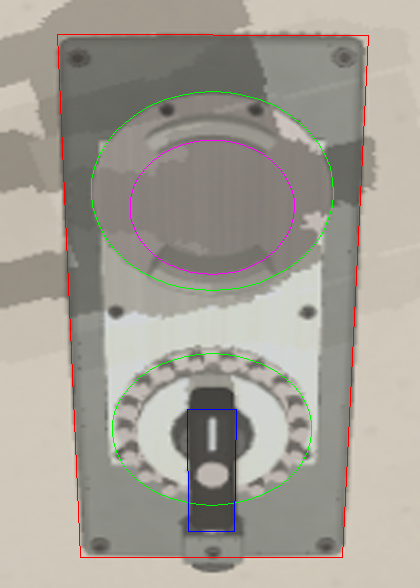

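The overlay fits: nest centre about (554,12), knob about (523,-89), yaw -17.15°, tool y already along the nest's x. Now I'll hover over the drum and check it from near.

```bash
python3 -m inch '-1 0.07 -0.905 -0.39 0 0 0;-1 0.07 -0.905 -0.39 0 0 0;-1 0.07 -0.905 -0.39 0 0 0;-1 0.07 -0.905 -0.39 0 0 0;-1 0.07 -0.905 -0.39 0 0 0;-1 0.07 -0.905 -0.39 0 0 0;-1 0.07 -0.905 -0.39 0 0 0;-1 0.07 -0.905 -0.39 0 0 0;-1 0.07 -0.905 -0.39 0 0 0;-1 0.07 -0.905 -0.39 0 0 0'
cat > near.py <<'E'
from fit import *
import sys
# near.py name h : find disc under the tool by wrist camera
n,h,x,y=sys.argv[1],float(sys.argv[2]),float(sys.argv[3]),float(sys.argv[4])
S=bot.state(); w=eyes.read_camera("wrist"); cv2.imwrite(f"pics/{n}.png",w)
u,v=wproj([x,y,h],S)[0]
rr=max(np.linalg.norm(wproj([x+25,y,h],S)[0]-[u,v]),30)
win=np.zeros(w.shape[:2],bool); a=int(rr*1.35); win[max(0,int(v)-a):int(v)+a,max(0,int(u)-a):int(u)+a]=1
b=w[:,:,0]; t=(float(np.percentile(b[win],95))+float(np.percentile(b[win],30)))/2
m=blob((b<t)&win,(int(u)+8,int(v)+8)); m=cv2.morphologyEx(m,cv2.MORPH_CLOSE,np.ones((9,9),np.uint8))
p,A,B=hullfit(lambda P:wproj(P,S),m,cyl(h),[x,y]); print(n,p.round(1),"areas",A,round(B),"tcp",S['tcp_pos'].round(1),"d",(p-S['tcp_pos'][:2]).round(1))
E
python3 near.py drum 18 578 -358
```

```text
time: 2.7
tcp_pos: [576.0, -361.7, 142.9]
tcp_rot: [-2.528, -1.862, 0.003]
ft_force: [-0.7, 0.6, -1.3]
finger_gap: 85.4
finger_force: 0.0
drum [ 576.8 -359.4] areas 4277.0 4194 tcp [ 576.  -361.7  142.9] d [0.8 2.4]
```

```bash
python3 -m inch '-1 0 0 -0.15 0 0 0;-1 0 0 -0.15 0 0 0;-1 0 0 -0.15 0 0 0;-1 0 0 -0.15 0 0 0' 30;python3 near.py drum2 18 577 -359
```

```text
time: 3.08
tcp_pos: [577.6, -357.2, 85.1]
tcp_rot: [-2.525, -1.867, 0.001]
ft_force: [-1.0, 0.3, 0.7]
finger_gap: 85.4
finger_force: 0.0
drum2 [ 576.9 -359.4] areas 6684.0 6621 tcp [ 577.6 -357.2   85.1] d [-0.7 -2.3]
```

```bash
python3 -m inch '-1 -0.002 -0.006 -0.07 0 0 0;-1 -0.002 -0.006 -0.12 0 0 0;-1 -0.002 -0.006 -0.148 0 0 0;-1 -0.002 -0.006 -0.148 0 0 0;1 -0.002 -0.006 -0.148 0 0 0;1 -0.002 -0.006 -0.148 0 0 0;1 -0.002 -0.006 -0.148 0 0 0;1 -0.002 -0.006 -0.148 0 0 0;1 -0.002 -0.006 -0.148 0 0 0;1 -0.002 -0.006 -0.148 0 0 0' 40; python3 -m inch '1 0 0 0.2 0 0 0;1 0 0 0.2 0 0 0;1 0 0 0.2 0 0 0;1 0 0 0.2 0 0 0'
python3 - <<'E'
from h import *
w=eyes.read_camera("wrist"); cv2.imwrite("pics/held1.png",w[180:480,120:520]); print(bot.state()['tcp_pos'])
E
```

```text
time: 3.97
tcp_pos: [579.2, -359.8, 29.0]
tcp_rot: [2.521, 1.867, 0.002]
ft_force: [-1.3, 0.5, 6.3]
finger_gap: 48.2
finger_force: 41.2
time: 4.3
tcp_pos: [579.7, -360.2, 111.2]
tcp_rot: [2.518, 1.865, 0.004]
ft_force: [0.7, 0.6, -0.3]
finger_gap: 47.7
finger_force: 41.5
[ 578.62594327 -359.40838328  108.03498556]
```

View pics/held1.png

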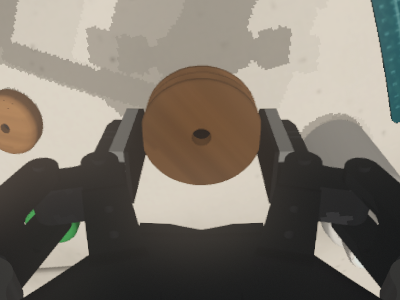

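The drum is held level between the pads, with its hole at about (321,314) in the full picture. I'll work out its offset in the hand and the shift to the nest.

```bash
cat > held.py <<'E'
from fit import *
import sys
# held.py under h zu : under = TCP height above the part's underside; fit part in hand, give offset to the nest
n,under,h=sys.argv[1],float(sys.argv[2]),float(sys.argv[3]); r=25
NEST=np.array([554.3,12.4])
S=bot.state(); w=eyes.read_camera("wrist"); cv2.imwrite(f"pics/{n}.png",w)
hsv=cv2.cvtColor(w,cv2.COLOR_BGR2HSV); z=S['tcp_pos'][2]-under
def shp(p): q=cyl(h)(p); q[:,2]+=z; return q
x0=S['tcp_pos'][:2]
if len(sys.argv)>4: m=(w.max(2)<int(sys.argv[4]))&(w.max(2)>int(sys.argv[5]))
else: m=(hsv[:,:,1]>75)&(w[:,:,2]>40)&(hsv[:,:,0]<20)
hull=cv2.convexHull(wproj(shp(x0),S).astype(np.int32)); k=np.zeros(m.shape,np.uint8); cv2.fillPoly(k,[hull],1); k=cv2.dilate(k,np.ones((25,25)))
c=wproj([*x0,z+h],S)[0].astype(int)
m=blob(m&(k>0),(c[0],c[1]+15)); m=cv2.morphologyEx(m,cv2.MORPH_CLOSE,np.ones((13,13),np.uint8))
p,A,B=hullfit(lambda P:wproj(P,S),m,shp,x0)
W=R.from_rotvec(S['tcp_rot']).as_matrix()
print("part",p.round(1),"area",A,round(B),"tcp",S['tcp_pos'].round(1),"offset in tool xy",(W.T@[*(p-x0),0])[:2].round(1))
ys,xs=np.nonzero(m); q=wproj(shp(p),S); print("box mask",xs.min(),xs.max(),ys.min(),ys.max(),"model",q.min(0).round(),q.max(0).round())
print("tilt",W[:,2].round(4),"norm shift to nest",((NEST-p)/400).round(4))
E
python3 held.py h1 29 18
```

```text
part [ 580.  -360.2] area 11325.0 11616 tcp [ 578.6 -359.4  108. ] offset in tool xy [-0.3  1.6]
box mask 261 380 246 364 model [260. 244.] [382. 365.]
tilt [ 0.0028 -0.0019 -1.    ] norm shift to nest [-0.0643  0.9315]
```

```bash
python3 -m inch '1 0 0.05 0.105 0 0 0;1 -0.064 0.9315 0.105 0 0 0;1 -0.064 0.9315 0.105 0 0 0;1 -0.064 0.9315 0.105 0 0 0;1 -0.064 0.9315 0.105 0 0 0;1 -0.064 0.9315 0.105 0 0 0;1 -0.064 0.9315 0.105 0 0 0;1 -0.064 0.9315 0.105 0 0 0;1 -0.064 0.9315 0.105 0 0 0;1 -0.064 0.9315 0.105 0 0 0'; python3 -m inch '1 0 0 0 0 0 0;1 0 0 0 0 0 0;1 0 0 0 0 0 0;1 0 0 0 0 0 0'; python3 held.py h2 29 18
python3 - <<'E'
from h import *
w=cv2.imread("pics/h2.png"); cv2.imwrite("pics/h2c.png",cv2.resize(w[120:420,160:480],None,fx=2,fy=2))
E
```

```text
time: 5.23
tcp_pos: [551.0, 17.5, 146.5]
tcp_rot: [-2.52, -1.871, 0.003]
ft_force: [-0.3, -0.3, -1.1]
finger_gap: 48.1
finger_force: 41.6
time: 5.57
tcp_pos: [552.3, 12.3, 147.4]
tcp_rot: [-2.526, -1.867, 0.002]
ft_force: [0.6, -0.5, -0.8]
finger_gap: 48.1
finger_force: 41.6
part [553.6  11.5] area 11351.0 11614 tcp [552.3  12.3 147.4] offset in tool xy [-0.4  1.5]
box mask 261 381 246 365 model [260. 244.] [382. 365.]
tilt [-1.2e-03 -3.0e-04 -1.0e+00] norm shift to nest [0.0018 0.0022]
```

View pics/h2c.png

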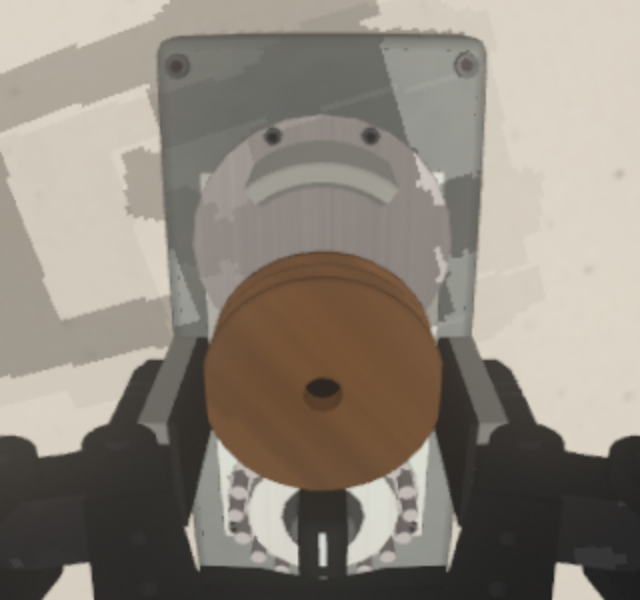

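The drum hangs over the nest at about (322,370) in the crop. The plate is visible at x 193–450 with its top at y 115, so I can compare it with the model and refine the nest centre.

Run:
```python
from fit import *
S=dict(tcp_pos=np.array([552.3,12.3,147.4]),tcp_rot=np.array([-2.526,-1.867,.002]))
T2=np.linspace(0,2*np.pi,720); C2=np.c_[np.cos(T2),np.sin(T2)]
def ext(p): q=wproj(np.c_[p[0]+42*C2[:,0],p[1]+42*C2[:,1],0*T2+42],S); return np.array([q[:,0].min(),q[:,0].max(),q[:,1].min()])
ob=np.array([160+193/2,160+450/2,120+115/2])
r=least_squares(lambda p:ext(p)-ob,[554,12]); print(ext([554.3,12.4]).round(1),ob,r.x.round(1),r.fun.round(2))
yaw=-.2993;C=fx([537.2,-43.05,yaw],COR); q=wproj(C[:2],S); print("corners",q.round(1),"seen (239,137)(403,137)")
# jaw rear inner arc at top z=76, jaw centre crest
c,s=np.cos(yaw),np.sin(yaw)
for rr,z in((26.25,76),(34.25,76),(34.25,42),(26.25,42)): print(rr,z,((wproj([554.3-s*rr,12.4+c*rr,z],S)[0]-[160,120])*2).round())
```

```text
[256.8 386.7 176.3] [256.5 385.  177.5] [553.4  11.8] [-0.62  0.62  0.06]
corners [[237.4 138.2]
 [406.3 138.4]] seen (239,137)(403,137)
26.25 76 [324. 189.]
34.25 76 [324. 160.]
34.25 42 [324. 137.]
26.25 42 [324. 163.]
```

The refined nest centre is (553.4,11.8) and the drum is at (553.6,11.5), so it is aligned. I'll lower it gently while watching the force.

```bash
python3 -m inch '1 0 0 -0.05 0 0 0;1 0 0 -0.09 0 0 0;1 0 0 -0.11 0 0 0;1 0 0 -0.12 0 0 0;1 0 0 -0.13 0 0 0;1 0 0 -0.14 0 0 0;1 0 0 -0.15 0 0 0;1 0 0 -0.16 0 0 0;1 0 0 -0.17 0 0 0;1 0 0 -0.17 0 0 0';python3 -m inch '1 0 0 -0.005 0 0 0;1 0 0 -0.01 0 0 0;1 0 0 -0.015 0 0 0;1 0 0 -0.017 0 0 0;1 0 0 -0.017 0 0 0'
```

```text
time: 6.45
tcp_pos: [552.1, 13.6, 79.3]
tcp_rot: [-2.524, -1.869, 0.001]
ft_force: [-0.4, -0.1, -0.0]
finger_gap: 48.1
finger_force: 41.6
time: 6.87
tcp_pos: [552.3, 13.6, 73.1]
tcp_rot: [-2.524, -1.87, 0.0]
ft_force: [-0.2, 0.1, -0.1]
finger_gap: 48.1
finger_force: 41.6
```

```bash
python3 -m inch '1 0 0 -0.002 0 0 0;1 0 0 -0.004 0 0 0;1 0 0 -0.006 0 0 0;1 0 0 -0.006 0 0 0;1 0 0 -0.006 0 0 0'; python3 -m inch '1 0 0 -0.002 0 0 0;1 0 0 -0.004 0 0 0;1 0 0 -0.004 0 0 0'
```

```text
time: 7.28
tcp_pos: [552.5, 13.6, 71.1]
tcp_rot: [2.525, 1.87, 0.0]
ft_force: [-0.2, -0.3, 0.9]
finger_gap: 47.8
finger_force: 41.7
time: 7.53
tcp_pos: [552.6, 13.6, 70.9]
tcp_rot: [2.524, 1.87, 0.001]
ft_force: [-7.3, 0.2, 11.1]
finger_gap: 47.5
finger_force: 42.7
```

Contact at TCP 71, which is the expected seat height. Release and rise, then go for the spacer.

```bash
python3 -m inch '1 0 0 0.003 0 0 0;-1 0 0 0.003 0 0 0;-1 0 0 0.003 0 0 0;-1 0 0 0.003 0 0 0;-1 0 0 0.1 0 0 0;-1 0 0 0.2 0 0 0;-1 0 0 0.3 0 0 0;-1 0 0 0.3 0 0 0;-1 0 0 0.3 0 0 0;-1 0 0 0.3 0 0 0'
python3 - <<'E'
from h import *
S=bot.state(); w=eyes.read_camera("wrist"); cv2.imwrite("pics/d1.png",w); cv2.imwrite("pics/d1c.png",cv2.resize(w[140:340,220:420],None,fx=2.5,fy=2.5))
c=(wproj([553.5,11.7,60],S)[0]-[220,140])*2.5; print(c,S['tcp_pos'], np.array([529.5,244.2])-S['tcp_pos'][:2])
E
```

```text
time: 8.37
tcp_pos: [552.2, 13.5, 188.5]
tcp_rot: [-2.524, -1.869, 0.001]
ft_force: [0.4, -0.2, -1.2]
finger_gap: 85.3
finger_force: 0.0
[253.94402264 234.92718669] [552.15913938  13.53740004 188.46112698] [-22.65913938 230.66259996]
```

View pics/d1c.png

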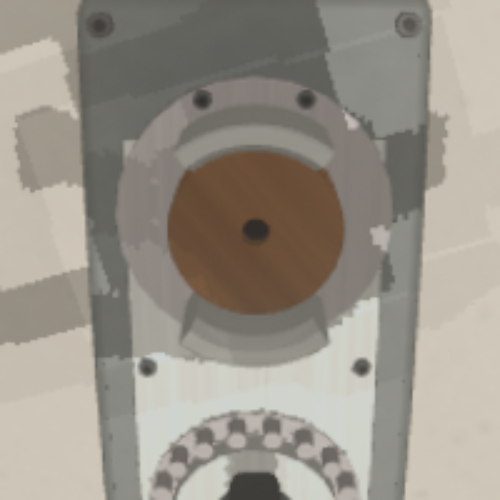

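The drum is seated flat between the jaws, its hole at (256,230) in the crop. On to the spacer.

```bash
python3 -m inch '-1 -0.057 0.577 -0.114 0 0 0;-1 -0.057 0.577 -0.114 0 0 0;-1 -0.057 0.577 -0.114 0 0 0;-1 -0.057 0.577 -0.114 0 0 0;-1 -0.057 0.577 -0.114 0 0 0;-1 -0.057 0.577 -0.114 0 0 0;-1 -0.057 0.577 -0.114 0 0 0;-1 -0.057 0.577 -0.114 0 0 0;-1 -0.057 0.577 -0.114 0 0 0;-1 -0.057 0.577 -0.114 0 0 0'
python3 near.py sp 10 529.5 244.2; python3 -c "
from h import *
S=dict(tcp_pos=np.array([552.16,13.54,188.46]),tcp_rot=np.array([-2.524,-1.869,.001])); print(wpt((322.4,232),S,60))"
```

```text
time: 9.25
tcp_pos: [529.7, 243.2, 143.2]
tcp_rot: [2.526, 1.868, -0.002]
ft_force: [-0.6, 0.1, 0.6]
finger_gap: 85.5
finger_force: 0.0
sp [529.1 244.2] areas 3832.0 3832 tcp [529.7 243.2 143.2] d [-0.6  1. ]
[554.45524059  12.96738838  60.        ]
```

```bash
python3 -m inch '-0.4 0 0 -0.15 0 0 0;-0.4 0 0 -0.18 0 0 0;-0.4 0 0 -0.18 0 0 0;-0.4 0 0 -0.18 0 0 0;-0.4 0 0 -0.18 0 0 0;-0.4 0 0 -0.18 0 0 0'
python3 near.py sp2 10 529.1 244.2
```

```text
time: 9.8
tcp_pos: [531.2, 244.6, 74.7]
tcp_rot: [2.524, 1.868, 0.007]
ft_force: [-0.0, 0.4, -0.0]
finger_gap: 60.1
finger_force: 0.0
sp2 [529.1 244.2] areas 6651.0 6534 tcp [531.2 244.6  74.7] d [-2.1 -0.4]
```

```bash
python3 -m inch '-0.4 -0.009 0 -0.06 0 0 0;-0.4 -0.009 0 -0.1 0 0 0;-0.4 -0.009 0 -0.115 0 0 0;-0.4 -0.009 0 -0.119 0 0 0;-0.4 -0.009 0 -0.119 0 0 0;-0.4 -0.009 0 -0.119 0 0 0'; python3 -m inch '-0.4 0 0 -0.003 0 0 0;-0.4 0 0 -0.006 0 0 0;-0.4 0 0 -0.006 0 0 0'
```

```text
time: 10.35
tcp_pos: [527.0, 244.7, 25.8]
tcp_rot: [2.524, 1.869, 0.004]
ft_force: [0.3, -0.2, 0.0]
finger_gap: 59.7
finger_force: 0.0
time: 10.6
tcp_pos: [526.2, 244.4, 22.1]
tcp_rot: [2.525, 1.869, 0.001]
ft_force: [-0.2, 1.5, 0.1]
finger_gap: 60.0
finger_force: 0.0
```

```bash
python3 -m inch '1 0.003 0 0 0 0 0;1 0.003 0 0 0 0 0;1 0.003 0 0 0 0 0;1 0.003 0 0 0 0 0;1 0.003 0 0 0 0 0' 40; python3 -m inch '1 0 0 0.1 0 0 0;1 0 0 0.25 0 0 0;1 0 0 0.32 0 0 0;1 0 0 0.32 0 0 0;1 0 0 0.32 0 0 0;1 0 0 0.32 0 0 0'; sed -i 's/NEST=.*/NEST=np.array([554.1,12.7])/' held.py; python3 held.py h3 22.1 10 125 25
python3 - <<'E'
import cv2
w=cv2.imread("pics/h3.png"); cv2.imwrite("pics/h3c.png",cv2.resize(w[200:420,200:440],None,fx=2,fy=2))
E
```

```text
time: 11.02
tcp_pos: [527.6, 244.5, 22.4]
tcp_rot: [2.524, 1.869, 0.002]
ft_force: [-1.4, -0.4, 6.1]
finger_gap: 48.1
finger_force: 41.7
time: 11.52
tcp_pos: [526.9, 244.2, 148.8]
tcp_rot: [-2.525, -1.87, 0.001]
ft_force: [-0.5, 0.2, -1.8]
finger_gap: 48.0
finger_force: 41.9
part [527.  243.7] area 12570.0 10889 tcp [526.9 244.2 148.8] offset in tool xy [-0.5  0.2]
box mask 244 390 249 361 model [257. 250.] [379. 364.]
tilt [-7.e-04 -4.e-04 -1.e+00] norm shift to nest [ 0.0677 -0.5775]
```

View pics/h3c.png

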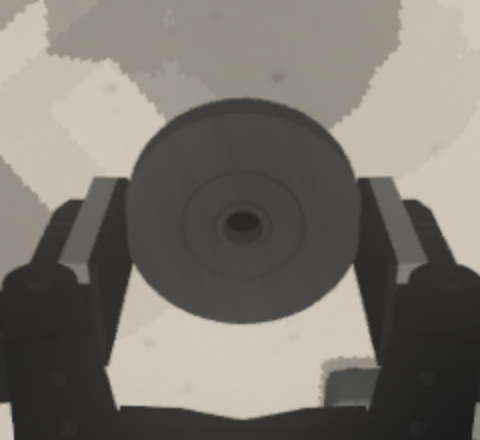

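The spacer is held level (disc x 126–360, y 98–324 in the crop), with the same in-hand offset as the drum. It therefore goes to the TCP at which the drum seated, (552.5,13.6).

```bash
python3 -m inch '1 0.064 -0.5765 0 0 0 0;1 0.064 -0.5765 0 0 0 0;1 0.064 -0.5765 0 0 0 0;1 0.064 -0.5765 0 0 0 0;1 0.064 -0.5765 0 0 0 0;1 0.064 -0.5765 0 0 0 0;1 0.064 -0.5765 0 0 0 0;1 0.064 -0.5765 0 0 0 0;1 0.064 -0.5765 0 0 0 0;1 0.064 -0.5765 0 0 0 0'; python3 -m inch '1 0 0 -0.02 0 0 0;1 0 0 -0.04 0 0 0;1 0 0 -0.06 0 0 0;1 0 0 -0.08 0 0 0;1 0 0 -0.09 0 0 0;1 0 0 -0.1 0 0 0;1 0 0 -0.1 0 0 0;1 0 0 -0.1 0 0 0'
```

```text
time: 12.4
tcp_pos: [552.4, 15.0, 148.6]
tcp_rot: [-2.522, -1.871, 0.002]
ft_force: [0.1, -0.8, -0.5]
finger_gap: 47.9
finger_force: 41.8
time: 13.07
tcp_pos: [552.8, 13.7, 109.6]
tcp_rot: [-2.525, -1.869, 0.0]
ft_force: [-0.5, 0.5, -0.5]
finger_gap: 47.4
finger_force: 41.8
```

```bash
python3 -m inch '1 0 0 -0.01 0 0 0;1 0 0 -0.02 0 0 0;1 0 0 -0.03 0 0 0;1 0 0 -0.04 0 0 0;1 0 0 -0.05 0 0 0;1 0 0 -0.06 0 0 0;1 0 0 -0.06 0 0 0;1 0 0 -0.06 0 0 0'; python3 -m inch '1 0 0 -0.003 0 0 0;1 0 0 -0.005 0 0 0;1 0 0 -0.007 0 0 0;1 0 0 -0.007 0 0 0;1 0 0 -0.007 0 0 0'
```

```text
time: 13.73
tcp_pos: [552.5, 13.7, 85.2]
tcp_rot: [-2.524, -1.869, 0.001]
ft_force: [-1.6, -1.6, -1.4]
finger_gap: 47.6
finger_force: 41.8
time: 14.15
tcp_pos: [552.9, 13.5, 83.1]
tcp_rot: [2.524, 1.869, -0.0]
ft_force: [-2.7, -3.2, 1.5]
finger_gap: 48.1
finger_force: 42.0
```

```bash
python3 -m inch '1 0 0 -0.002 0 0 0;1 0 0 -0.003 0 0 0;1 0 0 -0.003 0 0 0;1 0 0 -0.003 0 0 0'
```

```text
time: 14.48
tcp_pos: [553.0, 13.5, 82.4]
tcp_rot: [2.524, 1.869, 0.0]
ft_force: [-4.3, -3.2, 6.3]
finger_gap: 47.9
finger_force: 42.5
```

The spacer made contact at 82.4, the predicted height. Release, rise, and go to the cap.

```bash
python3 -m inch '1 0 0 0.002 0 0 0;-1 0 0 0.002 0 0 0;-1 0 0 0.002 0 0 0;-1 0 0 0.002 0 0 0;-1 0 0 0.1 0 0 0;-1 0 0 0.2 0 0 0;-1 0 0 0.25 0 0 0;-1 0 0 0.25 0 0 0;-1 0 0 0.25 0 0 0'
python3 - <<'E'
from h import *
w=eyes.read_camera("wrist"); cv2.imwrite("pics/d2.png",w)
E
python3 -m inch '-1 -0.305 -0.945 -0.1 0 0 0;-1 -0.305 -0.945 -0.1 0 0 0;-1 -0.305 -0.945 -0.1 0 0 0;-1 -0.305 -0.945 -0.1 0 0 0;-1 -0.305 -0.945 -0.1 0 0 0;-1 -0.305 -0.945 -0.1 0 0 0;-1 -0.305 -0.945 -0.1 0 0 0;-1 -0.305 -0.945 -0.1 0 0 0;-1 -0.305 -0.945 -0.1 0 0 0;-1 -0.305 -0.945 -0.1 0 0 0'; python3 -m inch '-0.4 0 0 -0.1 0 0 0;-0.4 0 0 -0.15 0 0 0;-0.4 0 0 -0.15 0 0 0;-0.4 0 0 -0.15 0 0 0;-0.4 0 0 -0.15 0 0 0'; python3 near.py cap1 16 431 -365
python3 - <<'E'
from h import *
a=cv2.imread("pics/d2.png")[140:340,220:420];b=cv2.imread("pics/cap1.png")[140:400,190:450]
cv2.imwrite("pics/m2.png",np.hstack([cv2.resize(a,(400,400)),cv2.resize(b,(400,400))]))
E
```

```text
time: 15.23
tcp_pos: [553.6, 14.0, 183.1]
tcp_rot: [2.523, 1.869, 0.005]
ft_force: [-0.4, -0.4, -0.9]
finger_gap: 85.5
finger_force: 0.0
time: 16.12
tcp_pos: [428.3, -366.9, 138.9]
tcp_rot: [-2.524, -1.864, 0.002]
ft_force: [0.3, 0.4, -0.5]
finger_gap: 85.2
finger_force: 0.0
time: 16.53
tcp_pos: [431.3, -364.2, 82.5]
tcp_rot: [2.524, 1.87, 0.0]
ft_force: [-0.1, -1.0, 0.6]
finger_gap: 59.9
finger_force: 0.0
cap1 [ 431.8 -363.1] areas 6280.0 6677 tcp [ 431.3 -364.2   82.5] d [0.5 1.2]
```

View pics/m2.png

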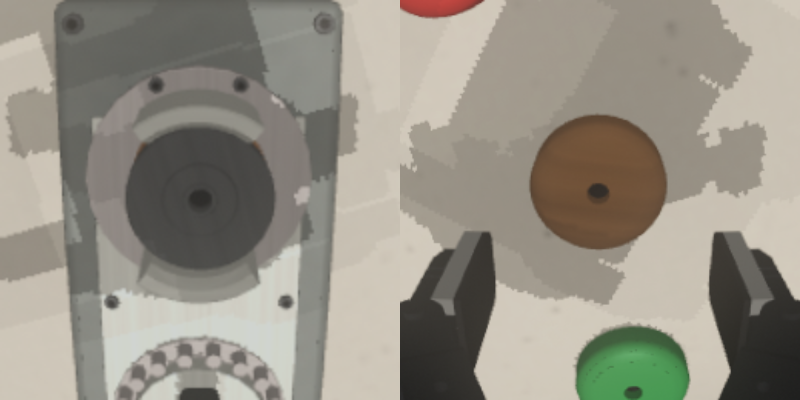

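The spacer is seated between the jaws (left, centre (200,197)). On the right is the brown cap at (598,181), its wall plain and its edge rounded, with the green decoy clear of it. I'll refit with the rounded profile.

Run:
```python
from fit import *
S=dict(tcp_pos=np.array([431.3,-364.2,82.5]),tcp_rot=np.array([2.524,1.87,0]))
w=cv2.imread("pics/cap1.png"); hsv=cv2.cvtColor(w,cv2.COLOR_BGR2HSV)
m=blob((hsv[:,:,1]>75)&(hsv[:,:,0]<20),(315,270)); m=cv2.morphologyEx(m,cv2.MORPH_CLOSE,np.ones((9,9),np.uint8))
def shp(p): return np.vstack([np.c_[p[0]+r*CI[:,0],p[1]+r*CI[:,1],0*T+z] for r,z in((25,0),(25,10),(24.2,13),(22,15.2),(19,16))])
p,A,B=hullfit(lambda P:wproj(P,S),m,shp,[431,-364]); print(p.round(1),A,B,"d with bias",(p-[1.4,-.44]-S['tcp_pos'][:2]).round(1))
```

```text
[ 431.4 -364.3] 6037.0 6212.480278715026 d with bias [-1.3  0.3]
```

```bash
python3 -m inch '-0.4 -0.003 0.001 -0.06 0 0 0;-0.4 -0.003 0.001 -0.1 0 0 0;-0.4 -0.003 0.001 -0.13 0 0 0;-0.4 -0.003 0.001 -0.145 0 0 0;-0.4 -0.003 0.001 -0.15 0 0 0;-0.4 -0.003 0.001 -0.15 0 0 0;-0.4 -0.003 0.001 -0.15 0 0 0;-0.4 -0.003 0.001 -0.15 0 0 0'; python3 -m inch '1 0 0 0 0 0 0;1 0 0 0 0 0 0;1 0 0 0 0 0 0;1 0 0 0 0 0 0;1 0 0 0 0 0 0' 40; python3 -m inch '1 0 0 0.1 0 0 0;1 0 0 0.25 0 0 0;1 0 0 0.32 0 0 0;1 0 0 0.32 0 0 0;1 0 0 0.32 0 0 0;1 0 0 0.32 0 0 0'; python3 held.py h4 22.3 16
```

```text
time: 17.25
tcp_pos: [430.2, -364.4, 22.9]
tcp_rot: [2.523, 1.868, 0.001]
ft_force: [-0.3, 0.5, 0.6]
finger_gap: 59.7
finger_force: 0.0
time: 17.67
tcp_pos: [430.2, -364.4, 23.0]
tcp_rot: [2.523, 1.868, 0.001]
ft_force: [-1.3, 0.3, 6.6]
finger_gap: 47.9
finger_force: 41.6
time: 18.17
tcp_pos: [429.5, -363.7, 149.3]
tcp_rot: [-2.525, -1.87, -0.0]
ft_force: [0.4, 0.4, -1.5]
finger_gap: 48.2
finger_force: 41.6
part [ 431.6 -362. ] area 10778.0 12290 tcp [ 429.5 -363.7  149.3] offset in tool xy [2.3 1.5]
box mask 262 381 249 363 model [258. 243.] [384. 367.]
tilt [-1.e-04  1.e-04 -1.e+00] norm shift to nest [0.3063 0.9367]
```

Run:
```python
from fit import *
S=dict(tcp_pos=np.array([429.5,-363.7,149.3]),tcp_rot=np.array([-2.525,-1.87,0]))
w=cv2.imread("pics/h4.png"); hsv=cv2.cvtColor(w,cv2.COLOR_BGR2HSV)
k=np.zeros(w.shape[:2],bool);k[235:375,255:390]=1
m=blob((hsv[:,:,1]>75)&(hsv[:,:,0]<20)&k,(325,330)); m=cv2.morphologyEx(m,cv2.MORPH_CLOSE,np.ones((13,13),np.uint8))
z0=149.3-23
def shp(p): return np.vstack([np.c_[p[0]+r*CI[:,0],p[1]+r*CI[:,1],0*T+z0+z] for r,z in((25,0),(25,10),(24.2,13),(22,15.2),(19,16))])
p,A,B=hullfit(lambda P:wproj(P,S),m,shp,[431,-364]); W=R.from_rotvec(S['tcp_rot']).as_matrix()
q=wproj(shp(p),S);ys,xs=np.nonzero(m);print(p.round(1),A,B,(W.T@[*(p-S['tcp_pos'][:2]),0]).round(1),q.min(0),q.max(0),xs.min(),xs.max(),ys.min(),ys.max())
```

```text
[ 431.1 -363.8] 10778.0 11126.450968479738 [0.3 1.5 0. ] [260.41474748 247.42977129] [381.51109349 364.06359093] 262 381 249 363
```

```bash
python3 -m inch '1 0.3075 0.942 0 0 0 0;1 0.3075 0.942 0 0 0 0;1 0.3075 0.942 0 0 0 0;1 0.3075 0.942 0 0 0 0;1 0.3075 0.942 0 0 0 0;1 0.3075 0.942 0 0 0 0;1 0.3075 0.942 0 0 0 0;1 0.3075 0.942 0 0 0 0;1 0.3075 0.942 0 0 0 0;1 0.3075 0.942 0 0 0 0'; python3 -m inch '1 0 0 -0.02 0 0 0;1 0 0 -0.04 0 0 0;1 0 0 -0.06 0 0 0;1 0 0 -0.075 0 0 0;1 0 0 -0.085 0 0 0;1 0 0 -0.09 0 0 0;1 0 0 -0.09 0 0 0;1 0 0 -0.09 0 0 0'
```

```text
time: 19.05
tcp_pos: [552.2, 17.1, 147.1]
tcp_rot: [-2.519, -1.871, 0.004]
ft_force: [0.2, 0.5, 0.4]
finger_gap: 48.2
finger_force: 41.6
time: 19.72
tcp_pos: [552.7, 12.5, 114.0]
tcp_rot: [2.525, 1.869, 0.0]
ft_force: [-0.8, -0.8, -0.3]
finger_gap: 48.4
finger_force: 41.6
```

```bash
python3 -m inch '1 0 0.001 -0.01 0 0 0;1 0 0.001 -0.02 0 0 0;1 0 0.001 -0.03 0 0 0;1 0 0.001 -0.04 0 0 0;1 0 0.001 -0.045 0 0 0;1 0 0.001 -0.045 0 0 0'; python3 -m inch '1 0 0 -0.003 0 0 0;1 0 0 -0.005 0 0 0;1 0 0 -0.007 0 0 0;1 0 0 -0.007 0 0 0;1 0 0 -0.007 0 0 0'
```

```text
time: 20.22
tcp_pos: [552.3, 13.4, 94.9]
tcp_rot: [-2.524, -1.869, 0.002]
ft_force: [0.3, -0.8, -1.1]
finger_gap: 48.4
finger_force: 41.6
time: 20.63
tcp_pos: [552.8, 13.3, 93.1]
tcp_rot: [2.524, 1.869, 0.001]
ft_force: [1.1, 0.1, -0.3]
finger_gap: 48.4
finger_force: 41.6
```

```bash
python3 -m inch '1 0 0 -0.002 0 0 0;1 0 0 -0.003 0 0 0;1 0 0 -0.003 0 0 0;1 0 0 -0.003 0 0 0'
```

```text
time: 20.97
tcp_pos: [552.8, 13.4, 93.0]
tcp_rot: [2.524, 1.869, 0.001]
ft_force: [-4.4, 0.6, 7.1]
finger_gap: 48.3
finger_force: 42.3
```

Contact at 93.0 as predicted. Release and move over the knob for a look.

```bash
python3 -m inch '1 0 0 0.002 0 0 0;-1 0 0 0.002 0 0 0;-1 0 0 0.002 0 0 0;-1 0 0 0.002 0 0 0;-1 0 0 0.1 0 0 0;-1 0 0 0.18 0 0 0;-1 -0.078 -0.253 0.18 0 0 0;-1 -0.078 -0.253 0.18 0 0 0;-1 -0.078 -0.253 0.18 0 0 0;-1 -0.078 -0.253 0.18 0 0 0'; python3 -m inch '-0.4 0 0 0 0 0 0;-0.4 0 0 0 0 0 0;-0.4 0 0 0 0 0 0;-0.4 0 0 0 0 0 0'
python3 - <<'E'
from fit import *
S=bot.state(); w=eyes.read_camera("wrist"); cv2.imwrite("pics/k1.png",w); print(S['tcp_pos'],S['tcp_rot'],S['joint_positions'].round(2))
v=cv2.resize(w[120:370,210:440],None,fx=2.4,fy=2.4)
c,s=np.cos(-.2993),np.sin(-.2993)
for a in(28,-28):
  for b in (8,-8):
    q=(wproj([522.8-s*a+c*b,-88.6+c*a+s*b,86],S)[0]-[210,120])*2.4; print(q.round()); cv2.circle(v,tuple(int(i) for i in q),2,(0,255,0),-1)
cv2.imwrite("pics/k1c.png",v)
E
```

```text
time: 21.8
tcp_pos: [520.3, -91.5, 163.7]
tcp_rot: [2.528, 1.864, -0.001]
ft_force: [-1.0, -0.1, 0.5]
finger_gap: 85.2
finger_force: 0.0
time: 22.13
tcp_pos: [521.7, -86.9, 163.6]
tcp_rot: [-2.523, -1.871, 0.0]
ft_force: [0.4, -0.1, -0.8]
finger_gap: 59.7
finger_force: 0.0
[521.6712222  -86.88034054 163.56506645] [-2.52307778e+00 -1.87143647e+00  1.51215812e-05] [-0.23  0.11  1.52  0.    1.51  0.06]
[302. 222.]
[232. 222.]
[298. 440.]
[234. 440.]
```

View pics/k1c.png

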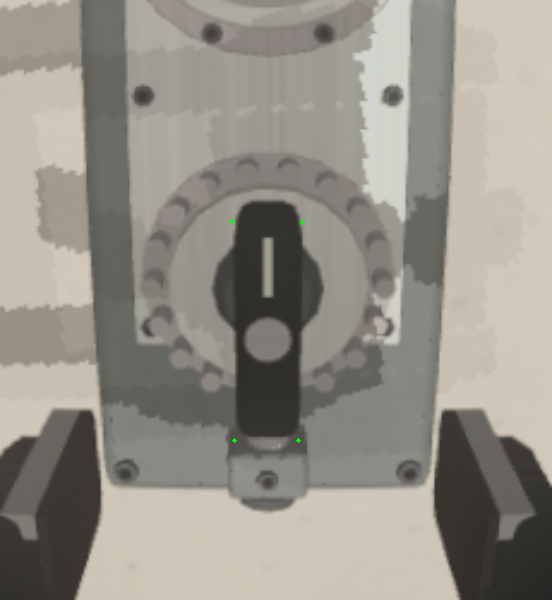

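The projected bar corners fall on the bar (x 236–300, y 205–438 in the crop), so the knob is within a millimetre of (522.8,-88.6). Descend and grip.

```bash
python3 -m inch '-0.4 0 -0.002 -0.08 0 0 0;-0.4 0 -0.002 -0.14 0 0 0;-0.4 0 -0.002 -0.18 0 0 0;-0.4 0 -0.002 -0.2 0 0 0;-0.4 0 -0.002 -0.21 0 0 0;-0.4 0 -0.002 -0.2165 0 0 0;-0.4 0 -0.002 -0.2165 0 0 0;-0.4 0 -0.002 -0.2165 0 0 0'; python3 -m inch '1 0 0 0 0 0 0;1 0 0 0 0 0 0;1 0 0 0 0 0 0;1 0 0 0 0 0 0;1 0 0 0 0 0 0;1 0 0 0 0 0 0' 80; python3 -c "
from h import *
S=bot.state(); print(S['ft_force'],S['torque'],R.from_rotvec(S['tcp_rot']).as_matrix()[:,1],S['finger_gap'],S['time'])"
```

```text
time: 22.85
tcp_pos: [522.1, -88.7, 78.3]
tcp_rot: [2.523, 1.869, 0.002]
ft_force: [-0.0, -0.2, 0.3]
finger_gap: 59.9
finger_force: 0.0
time: 23.35
tcp_pos: [521.4, -88.6, 78.2]
tcp_rot: [-2.525, -1.87, -0.0]
ft_force: [-5.0, 1.7, 6.9]
finger_gap: 14.9
finger_force: 91.1
[-4.99719879  1.70240689  6.90043846] [ 0.2223663   0.70606596 -0.01338277] [ 9.56529484e-01 -2.91635640e-01 -8.09430169e-06] 14.914265567350354 23.35
```

```bash
python3 -m inch '1 0 0 0 0 0 -0.007;1 0 0 0 0 0 -0.014;1 0 0 0 0 0 -0.021;1 0 0 0 0 0 -0.028;1 0 0 0 0 0 -0.035;1 0 0 0 0 0 -0.042;1 0 0 0 0 0 -0.049;1 0 0 0 0 0 -0.0556;1 0 0 0 0 0 -0.0556;1 0 0 0 0 0 -0.0556'
cat > ang.py <<'E'
from h import *
S=bot.state(); y=R.from_rotvec(S['tcp_rot']).as_matrix()[:,1]
print("turned cw",(-16.96-np.degrees(np.arctan2(y[1],y[0]))).round(2),"F",S['ft_force'].round(1),"M",S['torque'].round(2),"gap",S['finger_gap'].round(1))
E
python3 ang.py
```

```text
time: 24.18
tcp_pos: [521.2, -88.5, 78.2]
tcp_rot: [-2.811, -1.402, 0.001]
ft_force: [-6.0, 2.1, 8.1]
finger_gap: 14.9
finger_force: 91.2Traceback (most recent call last):
  File "ang.py", line 3, in <module>
    print("turned cw",(-16.96-np.degrees(np.arctan2(y[1],y[0]))).round(2),"F",S['ft_force'].round(1),"M",S['torque'].round(2),"gap",S['finger_gap'].round(1))
                                                                                                                                    ^^^^^^^^^^^^^^^^^^^^^
AttributeError: 'float' object has no attribute 'round'
```

```bash
sed -i 's/,"gap".*/)/' ang.py; python3 ang.py; python3 -m inch '1 0 0 0 0 0 -0.007;1 0 0 0 0 0 -0.014;1 0 0 0 0 0 -0.021;1 0 0 0 0 0 -0.028;1 0 0 0 0 0 -0.035;1 0 0 0 0 0 -0.042;1 0 0 0 0 0 -0.049;1 0 0 0 0 0 -0.0556;1 0 0 0 0 0 -0.0556;1 0 0 0 0 0 -0.0556';python3 ang.py;python3 -m inch '1 0 0 0 0 0 -0.007;1 0 0 0 0 0 -0.014;1 0 0 0 0 0 -0.021;1 0 0 0 0 0 -0.028;1 0 0 0 0 0 -0.035;1 0 0 0 0 0 -0.042;1 0 0 0 0 0 -0.048;1 0 0 0 0 0 -0.052;1 0 0 0 0 0 -0.0545;1 0 0 0 0 0 -0.0545';python3 ang.py
```

```text
turned cw 20.02 F [-6.   2.1  8.1] M [0.2  0.85 0.04]
time: 25.02
tcp_pos: [521.1, -88.4, 78.2]
tcp_rot: [-3.012, -0.892, 0.001]
ft_force: [-6.3, 2.7, 8.0]
finger_gap: 15.0
finger_force: 91.3
turned cw 40.03 F [-6.3  2.7  8. ] M [ 0.23  0.98 -0.02]
time: 25.85
tcp_pos: [521.0, -88.3, 78.2]
tcp_rot: [-3.12, -0.365, 0.002]
ft_force: [-7.5, 3.3, 7.7]
finger_gap: 14.5
finger_force: 91.5
turned cw 59.69 F [-7.5  3.3  7.7] M [ 0.34  1.1  -0.14]
```

Turned 59.7°. I'll add the last 0.3° and check the bar and the stack.

```bash
python3 -m inch '1 0 0 0 0 0 -0.001;1 0 0 0 0 0 -0.001;1 0 0 0 0 0 -0.001;1 0 0 0 0 0 -0.001';python3 ang.py
python3 - <<'E'
from h import *
w=eyes.read_camera("wrist"); s=eyes.read_camera("scene"); t=eyes.read_camera("top"); cv2.imwrite("pics/f.png",np.hstack([cv2.resize(w,(400,300)),cv2.resize(t[230:315,245:365],(400,300),interpolation=2)]))
c=proj("scene",[553,12,70])[0].astype(int); print(c)
z=cv2.resize(s[max(0,c[1]-50):c[1]+50,c[0]-70:c[0]+63],(400,300),interpolation=2)
v=cv2.resize(w[60:360,180:580],(400,300)); cv2.imwrite("pics/f.png",np.vstack([cv2.imread("pics/f.png"),np.hstack([z,v])]))
E
```

```text
time: 26.18
tcp_pos: [521.0, -88.2, 78.2]
tcp_rot: [-3.121, -0.357, 0.002]
ft_force: [-7.5, 3.6, 9.6]
finger_gap: 14.9
finger_force: 91.4
turned cw 60.0 F [-7.5  3.6  9.6] M [ 0.34  1.12 -0.09]
[281 237]
```

View pics/f.png

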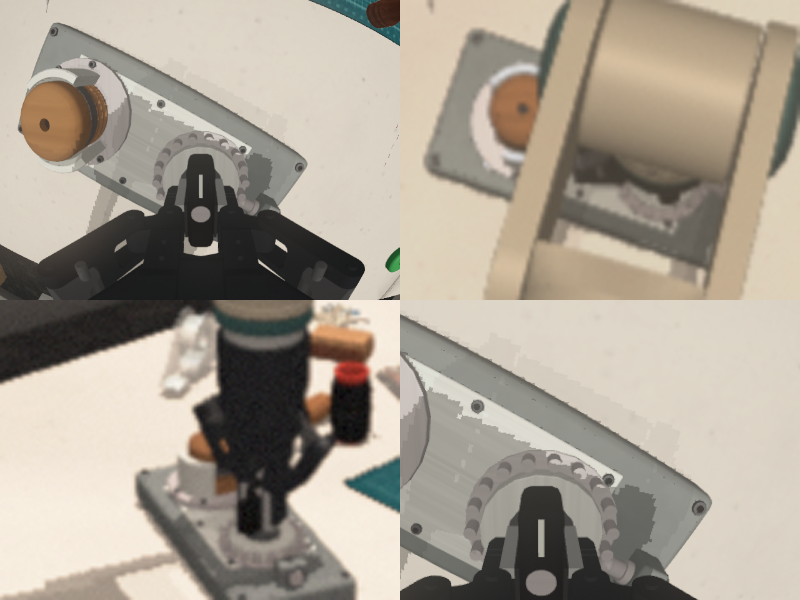

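The stack sits flat in the nest, which has turned with the knob. The cap is on top with its rounded edge up, and the bar is gripped at 60.0° with almost no moment on it. Handing in.

```bash
python3 -c "
from station import bot
print(bot.close_job())"
```

```text
the job is handed in; nothing more can be done
None
```

I loaded the drum, spacer and cap into the nest in that order, then turned the knob three clicks clockwise (measured 60.0°) and handed the job in at about 26 s, still gripping the knob at that stop.

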